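# Tamp the gravel cell level

## Robot

A 6-joint arm with a two-finger parallel gripper is mounted at the origin on the work surface. World frame = base frame: x ahead of the robot, y to its left, z up, the work surface at z = 0. Lengths are in m, angles in rad, forces in N, time in s.
With the tool pointing down it reaches from about 0.35 to 0.775 m from the base axis. Payload 7.3 kg.
Tool frame: the origin (TCP) lies midway between the tips of the shut fingers; the grasp point (between the pads) lies 19 mm behind it (robot.tcp_to_grasp is the distance from the TCP to the grasp point, in m); x points along the fingers, z is the direction in which the jaws open and shut, and the axes are right-handed (so a half turn about x gives the same grasp; the last joint's range is limited). The gripper opens to 92 mm and grips with 3 to 60 N. Pads are 19 mm wide; open, the fingers measure 130 mm over their backs; the gripper's body (75 mm by 190 mm) begins 47 mm behind the grasp point.
Start: joints at [-1.478, 0.342, 1.524, -0, 1.275, -0.146], TCP at [0.124, -0.51, 0.227] pointing down, gripper open.
Joint ranges: [-2.53, 2.53], [-0.77, 2.02], [0.04, 2.7], [-1, 4.14], [0.28, 2.66], [-3.11, 3.11]. Speed limits (rad/s): [2.57, 2.57, 3.14, 3.14, 3.14, 3.14].

## Interface

Orientations are given as [roll, pitch, yaw] about the fixed x, y, z axes, in that order (R = Rz(yaw) Ry(pitch) Rx(roll)).
In Python, from cell import robot gives the robot as it stands.
- The arm moves only by the tool move_arm, never from a script. Its argument "deltas" is a list of rows, each an object with "dp": the shift along the tool's x, y, z in m, a list of three; "turn": the turn, a rotation vector about the tool's x, y, z in degrees, a list of three. A call has 1 to 10 rows; each row is the pose to reach, as a shift and turn from the pose commanded when the call began, along the tool's axes at that moment; what a row does not reach only later rows make up. A row lasts 1/10 s, in which the tool goes at most 50 mm and 8.59 degrees, less where a joint would pass 70% of its speed; a pose out of reach is approached as far as the arm can. A call with a gripper value outside its range is refused whole. "hand" is the finger opening in m, from 0 to 0.0918, set as the call begins (left out, the last holds). The fingers move at their own pace and stop on an object; "squeeze" is the grip in N (left out, the last holds). Time passes only in rows, so rows that repeat a pose let the fingers close. It gives the time, the measured TCP pose, the force and the opening at its end, in the units of the state.
- robot.observe(): the state, without advancing time (a new reading comes with each control period).
- robot.read_camera(name): name is "side" or "top"; returns (picture, depth): 480x640x3 uint8, red, green, blue; 480x640 float32, m along the optical axis (not along the pixel's ray), 0 where there is no reading.
- robot.camera_info(name): a dict with "fx", "fy", "cx", "cy" (pixels), "k1" (the pictures are not rectified: a ray, as slopes to the right and down, at radius r is drawn at 1 + k1 r^2 times it, then the intrinsics apply), "R" (3x3) and "t" (3): a world point X has camera coordinates R X + t. Camera axes: x right, y down, z forward; pixel columns grow to the right and rows downward; lengths in m; the calibration is good to about 2 mm. A picture is of the moment at which its call begins. camera_info takes no time and is no camera call.
- robot.hand_in(): hands the job in, once; it reports no verdict.
The state is a dict: "time": time; "qpos": joint angles; "qvel": joint speeds; "joint_efforts": joint torques, N m; "tool_pos": TCP position; "tool_rot": TCP orientation; "contact_force": force on the tool from outside, world axes, zero at the start; "torque": the same for the moment, N m; "opening": finger opening in m.
Only numpy, scipy, OpenCV 4.12 (cv2) and the standard library are available. Lean on these libraries where they do the work, as an engineer would, in place of code of your own. Each camera call takes 0.05 s, during which the arm holds its last target.

## Task

The two middle stones in the grey sample box are wedged up above the others. Take the flat-footed wooden tamper and press these two down onto the box floor, level with the stones around them; push them only with the tamper, not with the fingers. Then lift the tamper out and stand it upright on its foot on the bench.

Things in the scene. Friction and masses are not known exactly. Their poses are not given: they have to be found in the camera images.
- tamper_grip (a point): Wooden tamper standing on its foot on the bench beside the box: flat foot 76 mm (its x) by 100 mm (its y), 12 thick; from its middle an upright square post 30 by 30 mm, sides parallel to the foot's. 115 mm high, 0.2 to 0.33 kg. This point: on the post's axis, 90 mm above the underside, good to grip; z up. The slim turned pestle with a small round foot is not for this job.
- box: Open grey plastic box fixed on the bench, outside 114 mm (x) by 146 mm (y), 50 mm high, walls and floor 5 mm. Origin: centre of the underside; z up. Holds two rows of three stones along y, at x = -25 and +25 mm; the outer ones stand on the floor, tops 31 mm above the bench, free to slide outwards. The tamper foot fits in, its y along the box's y either way round, and covers both middle stones.
- stone_a: Wedged-up middle stone (box y = 0) of the row at the box's -x side: grey chunk 40 (x) by 38 (y) by 26 mm high, flat top and bottom, sloping sides. Origin: centre of its underside, z up; at the start 22 mm above the bench, finally 5 mm (on the box floor). Some newtons drive it down between its neighbours; the tamper's underside then rests on all the stones, 31 mm above the bench.
- stone_b: Wedged-up middle stone of the row at the box's +x side; size, origin, heights and behaviour as stone_a.
There are look-alikes about, which are no part of the job. What is shaped like the stone_b but purple is not meant.

How it is judged:
By the outcome, as a careful person would: the job done as asked, in the order asked, and still so for the second after the job is handed in, with the robot touching nothing.
It also fails if it takes over 58 s, if anything falls off the work surface, if the arm or the gripper's body presses on something with over 40 N, if the wrist force passes 120 N, or if a joint passes its speed limit or range.

## Working session

There is one attempt and no reset: what is moved stays moved. The work goes in short steps, Python scripts to look and compute and a tool call to move; the robot and the scene stay as the last step left them, time stands still between calls to the robot, and variables do not carry over. Pictures are saved under pics/ and viewed, and the job is handed in when it is done.

Besides the shell and the picture viewer there is one more tool, called after "Call:" as a command line: name --argument value ..., lists and objects as JSON in quotes. move_arm: Moves the arm, as the interface text tells. Its arguments: {"type":"object","properties":{"deltas":{"type":"array"},"hand":{"type":"number"},"squeeze":{"type":"number"}},"required":["deltas"]}

```bash
ls; mkdir -p pics; python3 - <<'E'
from cell import robot
import cv2,numpy as np
print(robot.observe())
for n in("side","top"):
    p,d=robot.read_camera(n); cv2.imwrite(f"pics/{n}0.png",p[:,:,::-1]); np.savez(f"{n}0.npz",p=p,d=d); print(n,robot.camera_info(n))
E
```

```text
pics
{'time': 0.0, 'qpos': array([-1.47797259e+00,  3.42725272e-01,  1.52502488e+00,  1.03472873e-06,
        1.27539210e+00, -1.46003043e-01]), 'qvel': array([-0.00044007,  0.00046389,  0.00052003, -0.00076491, -0.00105913,
        0.00064481]), 'joint_efforts': array([ 3.33389020e-03, -4.31236267e+01, -2.44220316e+01,  7.21962657e-02,
        5.60846622e-02, -1.17844197e-04]), 'tool_pos': array([ 0.12417756, -0.50968178,  0.2260409 ]), 'tool_rot': array([2.9949511 , 1.56924673, 1.66298124]), 'contact_force': array([ 0.47346928, -0.44599185,  0.21943195]), 'torque': array([ 0.00043226, -0.01374288, -0.02273745]), 'opening': 0.09150960183362056}
side {'fx': 443.9938442501834, 'fy': 443.9938442501834, 'cx': 315.6267728455097, 'cy': 237.42820753610482, 'k1': -0.08752424190865445, 'R': array([[-0.89616098, -0.4437248 , -0.00195121],
       [-0.22177419,  0.45170236, -0.86416502],
       [ 0.38433281, -0.77399825, -0.50320473]]), 't': array([0.45168692, 0.2132922 , 0.69023509])}
top {'fx': 491.41913294743676, 'fy': 491.41913294743676, 'cx': 320.5294280156065, 'cy': 233.51269368761484, 'k1': -0.11677943916187049, 'R': array([[-1.06148502e-02, -9.99942226e-01, -1.69421722e-03],
       [-9.97351114e-01,  1.07092416e-02, -7.19448859e-02],
       [ 7.19588731e-02,  9.26045251e-04, -9.97407170e-01]]), 't': array([-0.00555054,  0.51864926,  0.81127219])}
```

View pics/side0.png

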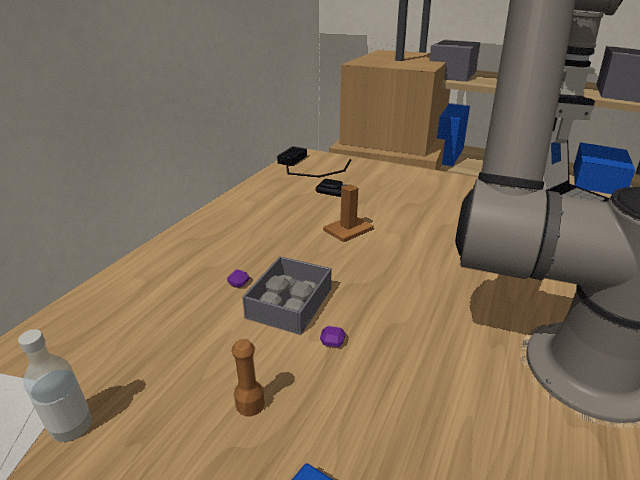

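View pics/top0.png

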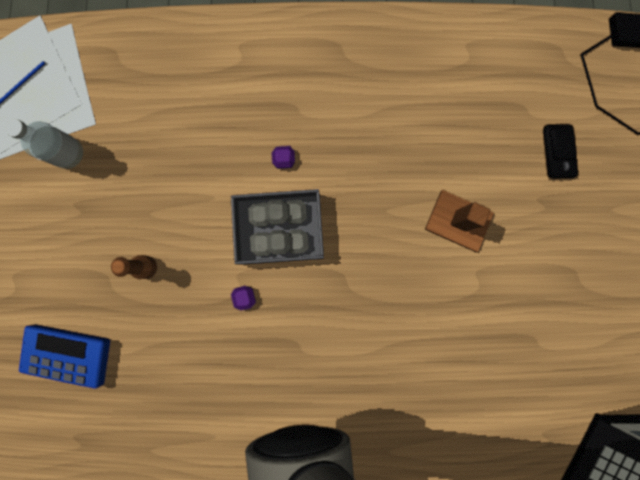

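Side view: square-post tamper at (348,215), turned pestle at (247,380), box at (288,293), and two purple stones outside it. Top view: tamper at (460,221), pestle at (135,267), box at (278,227), purple stones at (283,157) and (244,297). The tamper meant is the one at (460,221), because it has a flat rectangular foot and a square post. I'll confirm that in a crop and measure.

```bash
cat > h.py <<'E'
import numpy as np,cv2
from cell import robot
def cast(n,uv,z):
    c=robot.camera_info(n);K=np.array([[c['fx'],0,c['cx']],[0,c['fy'],c['cy']],[0,0,1]])
    s=cv2.undistortPoints(np.array(uv,float).reshape(-1,1,2),K,np.array([c['k1'],0,0,0.]),None,None)[:,0]
    # exact enough: k1 model identical to OpenCV
    r=np.c_[s,np.ones(len(s))]@c['R']; o=-c['R'].T@c['t']
    return o+r*((z-o[2])/r[:,2])[:,None]
def cloud(n,d):
    v,u=np.mgrid[0:480,0:640]; c=robot.camera_info(n);K=np.array([[c['fx'],0,c['cx']],[0,c['fy'],c['cy']],[0,0,1]])
    s=cv2.undistortPoints(np.stack([u,v],-1).reshape(-1,1,2).astype(float),K,np.array([c['k1'],0,0,0.]))[:,0]
    X=np.c_[s,np.ones(len(s))]*d.reshape(-1,1)
    return ((X-c['t'])@c['R']).reshape(480,640,3)
E
python3 - <<'E'
from h import *
t=np.load('top0.npz');p,d=t['p'],t['d'];P=cloud('top',d)
a=cv2.resize(p[160:280,400:520],(480,480),interpolation=2);b=cv2.resize(p[175:280,220:340],(300,262),interpolation=2)
s=np.load('side0.npz')['p'];c=cv2.resize(s[170:250,300:400],(300,240),interpolation=2)
o=np.zeros((502,780,3),np.uint8);o[:480,:480]=a;o[:262,480:]=b;o[262:,480:]=c
cv2.imwrite('pics/crop0.png',o[:,:,::-1])
def rep(name,win,zlo,zhi,zp):
    m=np.zeros((480,640),np.uint8);u0,u1,v0,v1=win
    z=P[...,2];w=((z>zlo)&(z<zhi)&(d>0));m[v0:v1,u0:u1]=w[v0:v1,u0:u1]
    ys,xs=np.nonzero(m); Q=cast('top',np.c_[xs,ys],zp) if zp else P[ys,xs]
    r=cv2.minAreaRect((Q[:,:2]*1000).astype(np.float32)); print(name,len(xs),r,'med z',np.median(P[ys,xs,2]),'mean',Q.mean(0))
print('bench z',np.median(P[300:330,400:500,2]))
rep('post top',(420,510,180,260),.105,.13,.115)
rep('foot',(420,510,180,260),.007,.02,.012)
rep('boxrim',(225,330,180,270),.044,.058,.05)
rep('stones hi',(240,315,195,258),.041,.06,None)
ps=[]
for win in((420,510,180,260),):
    hsv=cv2.cvtColor(p,cv2.COLOR_RGB2HSV)
print(hsv[225,440],hsv[250,420],hsv[215,485],hsv[215,465])
E
```

```text
bench z 8.106313131052141e-05
post top 426 ((539.16748046875, -249.2559356689453), (32.81380844116211, 31.835662841796875), 66.42507934570312) med z 0.11456024595874835 mean [ 0.53905452 -0.24945671  0.115     ]
foot 1792 ((539.0970458984375, -250.4996337890625), (101.32049560546875, 77.61106872558594), 65.38916015625) med z 0.012009678391118984 mean [ 0.53651947 -0.24201112  0.012     ]
boxrim 1611 ((529.2720336914062, 60.92292022705078), (114.2026138305664, 146.28903198242188), 3.3608977794647217) med z 0.04880855003170232 mean [0.5292879  0.06164617 0.05      ]
stones hi 928 ((529.1742553710938, 61.49168395996094), (148.41131591796875, 61.02798080444336), 28.612354278564453) med z 0.04678107530912988 mean [0.53071713 0.06152459 0.04637284]
[ 13 159 135] [ 17 123 162] [ 13 163 111] [ 12 161  54]
```

View pics/crop0.png

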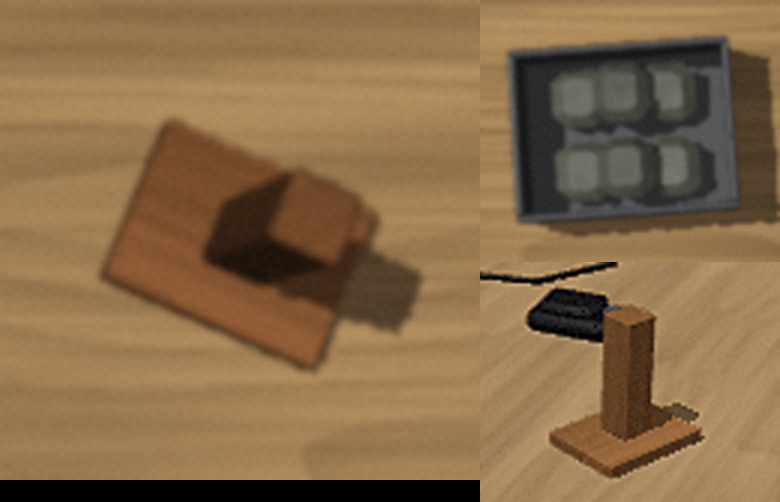

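The crop confirms it: a flat rectangular foot with a square post in the middle, measured 101×78 mm, top at 115 mm, against 100×76 and 115 given. The box measures 114.2×146.3 mm, against 114×146. Tamper axis is (0.539,-0.250) with yaw about -24.5°, and the box is at (0.529,0.061) with yaw 3.4°. Next I work out the moves.

```bash
cat >> h.py <<'E'
from scipy.spatial.transform import Rotation as Ro
def down(yawz): # tool x down, z at heading yawz deg
    a=np.radians(yawz);x=np.array([0,0,-1.]);z=np.array([np.cos(a),np.sin(a),0]);return np.c_[x,np.cross(z,x),z]
def delta(p,yawz):
    s=robot.observe();R=Ro.from_euler('xyz',s['tool_rot']).as_matrix();T=down(yawz)
    return np.round(R.T@(np.array(p)-s['tool_pos'])*1000,1),np.round(Ro.from_matrix(R.T@T).as_rotvec(degrees=True),2)
def st():
    s=robot.observe();R=Ro.from_euler('xyz',s['tool_rot']).as_matrix()
    print('t',round(s['time'],2),'p',s['tool_pos'].round(4),'z head',np.degrees(np.arctan2(R[1,2],R[0,2])).round(2),'xaxis',R[:,0].round(4),'F',s['contact_force'].round(1),'T',s['torque'].round(2),'open',round(s['opening'],4),'q',s['qpos'].round(3))
E
python3 - <<'E'
from h import *
st()
for h in(-24.5,65.5,155.5,-114.5): print(h,delta([.539,-.25,.20],h))
E
```

```text
t 0.1 p [ 0.1242 -0.5098  0.2261] z head -76.32 xaxis [-1.0e-04  1.3e-03 -1.0e+00] F [ 0.  -0.3  0.1] T [ 0.   -0.02  0.02] open 0.0919 q [-1.478  0.343  1.525  0.     1.275 -0.146]
-24.5 (array([  26.4,  464.5, -154.3]), array([-5.182e+01, -6.000e-02, -5.000e-02]))
65.5 (array([  26.4,  464.5, -154.3]), array([-1.4182e+02, -2.0000e-02, -1.0000e-01]))
155.5 (array([  26.4,  464.5, -154.3]), array([ 1.2818e+02, -5.0000e-02,  8.0000e-02]))
-114.5 (array([  26.4,  464.5, -154.3]), array([ 3.818e+01, -8.000e-02,  1.000e-02]))
```

Call:
move_arm --deltas '[{"dp": [0.001, 0.012, -0.004], "turn": [-1.3, 0, 0]}, {"dp": [0.002, 0.035, -0.012], "turn": [-4, 0, 0]}, {"dp": [0.004, 0.065, -0.022], "turn": [-7.5, 0, 0]}, {"dp": [0.006, 0.098, -0.033], "turn": [-11, 0, 0]}, {"dp": [0.008, 0.132, -0.044], "turn": [-15, 0, 0]}, {"dp": [0.01, 0.166, -0.055], "turn": [-19, 0, 0]}, {"dp": [0.012, 0.2, -0.066], "turn": [-22.5, 0, 0]}, {"dp": [0.014, 0.234, -0.078], "turn": [-26.5, 0, 0]}, {"dp": [0.016, 0.268, -0.089], "turn": [-30, 0, 0]}, {"dp": [0.018, 0.3, -0.1], "turn": [-34, 0, 0]}]' --hand 0.0918

```text
time: 1.1
tool_pos: [0.3936, -0.34, 0.2085]
tool_rot: [2.399, 1.57, 1.665]
contact_force: [1.3, -1.3, -0.9]
opening: 0.0918
```

```bash
python3 - <<'E'
from h import *
st();print(delta([.539,-.25,.20],-24.5))
E
```

```text
t 1.1 p [ 0.3936 -0.34    0.2085] z head -42.07 xaxis [-0.e+00  4.e-04 -1.e+00] F [ 1.3 -1.3 -0.9] T [-0.02 -0.04  0.06] open 0.0918 q [-0.86   0.349  1.567  0.     1.226 -0.126]
(array([  8.5, 164.3,  47.6]), array([-17.57,  -0.02,  -0.02]))
```

Call:
move_arm --deltas '[{"dp": [0.002, 0.034, 0.01], "turn": [-3.5, 0, 0]}, {"dp": [0.004, 0.068, 0.02], "turn": [-7.2, 0, 0]}, {"dp": [0.006, 0.1, 0.029], "turn": [-10.7, 0, 0]}, {"dp": [0.007, 0.13, 0.038], "turn": [-14, 0, 0]}, {"dp": [0.0085, 0.152, 0.044], "turn": [-16.3, 0, 0]}, {"dp": [0.0085, 0.162, 0.047], "turn": [-17.3, 0, 0]}, {"dp": [0.0085, 0.1643, 0.0476], "turn": [-17.57, 0, 0]}, {"dp": [0.0085, 0.1643, 0.0476], "turn": [-17.57, 0, 0]}]'

```text
time: 1.9
tool_pos: [0.5375, -0.2525, 0.2001]
tool_rot: [-2.704, 1.57, -3.136]
contact_force: [0.2, 0.0, -0.7]
opening: 0.0917
```

```bash
python3 - <<'E'
from h import *
st();print(delta([.539,-.25,.071],-24.5))
p,d=robot.read_camera('side');cv2.imwrite('pics/s1.png',cv2.resize(p[100:260,240:440],(800,640))[:600,:,::-1])
E
```

```text
t 1.9 p [ 0.5375 -0.2525  0.2001] z head -24.75 xaxis [-6.e-04 -0.e+00 -1.e+00] F [ 0.2  0.  -0.7] T [-0.05 -0.05 -0.01] open 0.0917 q [-0.568  0.489  1.367 -0.     1.286 -0.136]
(array([129.1,   2.9,   0.4]), array([-0.25, -0.03,  0.01]))
```

View pics/s1.png

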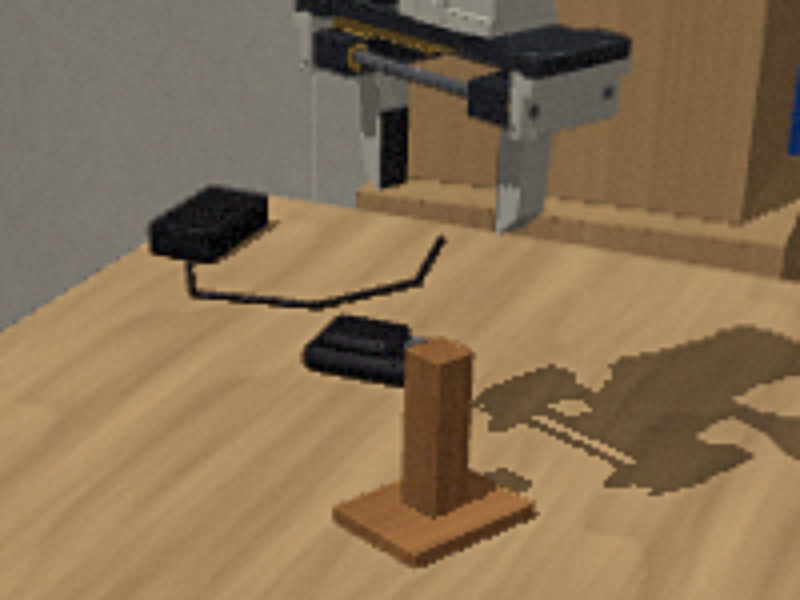

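The gripper hangs open above the tamper (post top at about (440,350) in the crop), jaws in line with the post sides. Going down partway and checking there.

Call:
move_arm --deltas '[{"dp": [0.01, 0, 0]}, {"dp": [0.03, 0, 0]}, {"dp": [0.05, 0, 0]}, {"dp": [0.065, 0, 0]}, {"dp": [0.07, 0, 0]}, {"dp": [0.07, 0, 0]}]'

```text
invalid input
```

```bash
python3 - <<'E'
from h import *
st();print(delta([.539,-.25,.071],-24.5))
E
```

```text
t 1.95 p [ 0.5372 -0.2529  0.2002] z head -24.8 xaxis [-5.e-04 -2.e-04 -1.e+00] F [-0.3 -0.2 -0.2] T [-0.05 -0.08 -0.  ] open 0.0916 q [-0.569  0.489  1.367 -0.     1.286 -0.136]
(array([129.2,   3.5,   0.5]), array([-0.3 , -0.02,  0.02]))
```

Call:
move_arm --deltas '[{"dp": [0.01, 0.001, 0], "turn": [-0.3, 0, 0]}, {"dp": [0.03, 0.002, 0], "turn": [-0.3, 0, 0]}, {"dp": [0.05, 0.0035, 0.0005], "turn": [-0.3, 0, 0]}, {"dp": [0.065, 0.0035, 0.0005], "turn": [-0.3, 0, 0]}, {"dp": [0.07, 0.0035, 0.0005], "turn": [-0.3, 0, 0]}, {"dp": [0.07, 0.0035, 0.0005], "turn": [-0.3, 0, 0]}]'

```text
time: 2.55
tool_pos: [0.5389, -0.2498, 0.1294]
tool_rot: [3.094, 1.569, 2.666]
contact_force: [0.4, -0.9, 0.1]
opening: 0.0917
```

```bash
python3 - <<'E'
from h import *
st();print(delta([.539,-.25,.071],-24.5))
E
```

```text
t 2.55 p [ 0.5389 -0.2498  0.1294] z head -24.5 xaxis [-1.6e-03  8.0e-04 -1.0e+00] F [ 0.4 -0.9  0.1] T [-0.03 -0.02 -0.03] open 0.0917 q [-0.563  0.556  1.46  -0.     1.127 -0.135]
(array([58.4, -0.1,  0.2]), array([-0. , -0.1, -0. ]))
```

Call:
move_arm --deltas '[{"dp": [0.008, 0, 0], "turn": [0, 0, 0]}, {"dp": [0.024, 0, 0], "turn": [0, 0, 0]}, {"dp": [0.042, 0, 0], "turn": [0, 0, 0]}, {"dp": [0.054, 0, 0], "turn": [0, 0, 0]}, {"dp": [0.058, 0, 0], "turn": [0, 0, 0]}, {"dp": [0.058, 0, 0], "turn": [0, 0, 0]}]'

```text
time: 3.15
tool_pos: [0.5397, -0.2496, 0.072]
tool_rot: [-3.097, 1.57, 2.759]
contact_force: [1.2, -0.2, 0.2]
opening: 0.092
```

Call:
move_arm --deltas '[{"dp": [0, 0, 0], "turn": [0, 0, 0]}, {"dp": [0, 0, 0], "turn": [0, 0, 0]}, {"dp": [0, 0, 0], "turn": [0, 0, 0]}, {"dp": [0, 0, 0], "turn": [0, 0, 0]}, {"dp": [0, 0, 0], "turn": [0, 0, 0]}, {"dp": [0, 0, 0], "turn": [0, 0, 0]}, {"dp": [0, 0, 0], "turn": [0, 0, 0]}, {"dp": [0, 0, 0], "turn": [0, 0, 0]}]' --hand 0.02 --squeeze 50

```text
time: 3.95
tool_pos: [0.5397, -0.2496, 0.0722]
tool_rot: [-1.856, 1.571, -2.283]
contact_force: [0.6, 1.0, -0.3]
opening: 0.0327
```

```bash
python3 - <<'E'
from h import *
st()
E
```

```text
t 3.95 p [ 0.5397 -0.2496  0.0722] z head -24.45 xaxis [-1.e-04 -1.e-04 -1.e+00] F [ 0.6  1.  -0.3] T [ 0.02 -0.08  0.03] open 0.0327 q [-0.562  0.623  1.518 -0.     1.001 -0.135]
```

Call:
move_arm --deltas '[{"dp": [0, 0, 0], "turn": [0, 0, 0]}, {"dp": [0, 0, 0], "turn": [0, 0, 0]}, {"dp": [0, 0, 0], "turn": [0, 0, 0]}, {"dp": [0, 0, 0], "turn": [0, 0, 0]}]'

```text
time: 4.35
tool_pos: [0.5396, -0.2495, 0.0721]
tool_rot: [-2.887, 1.57, 2.969]
contact_force: [-0.3, -0.8, -0.4]
opening: 0.0298
```

Call:
move_arm --deltas '[{"dp": [-0.008, 0, 0], "turn": [0, 0, 0]}, {"dp": [-0.025, 0, 0], "turn": [0, 0, 0]}, {"dp": [-0.045, 0, 0], "turn": [0, 0, 0]}, {"dp": [-0.07, 0, 0], "turn": [0, 0, 0]}, {"dp": [-0.09, 0, 0], "turn": [0, 0, 0]}, {"dp": [-0.1, 0, 0], "turn": [0, 0, 0]}, {"dp": [-0.1, 0, 0], "turn": [0, 0, 0]}]'

```text
time: 5.05
tool_pos: [0.5404, -0.25, 0.1738]
tool_rot: [-0.163, 1.568, -0.59]
contact_force: [-0.2, 0.1, -2.1]
opening: 0.0296
```

```bash
python3 - <<'E'
from h import *
st()
p,d=robot.read_camera('side');cv2.imwrite('pics/s2.png',cv2.resize(p[100:260,240:440],(800,640))[:600,:,::-1])
print(delta([.529,.061,.20],3.4))
E
```

```text
t 5.05 p [ 0.5404 -0.25    0.1738] z head -24.44 xaxis [ 0.0026 -0.0017 -1.    ] F [-0.2  0.1 -2.1] T [-0.05 -0.04 -0.01] open 0.0296 q [-0.562  0.512  1.404 -0.     1.222 -0.135]
(array([ -27.8,  278.3, -138.3]), array([-2.785e+01,  4.000e-02,  2.000e-02]))
```

View pics/s2.png

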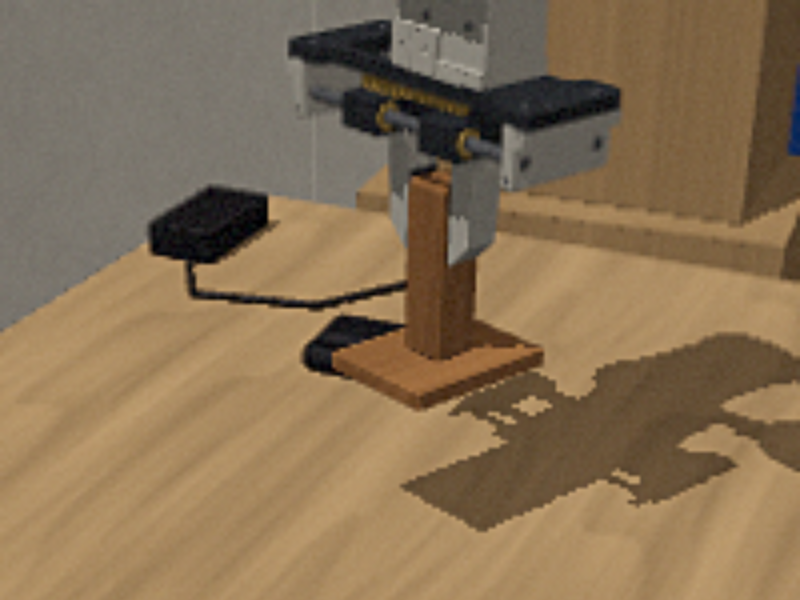

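The tamper is held upright and its foot is well clear of the bench. Carrying it over the box.

Call:
move_arm --deltas '[{"dp": [0, 0.009, -0.0045], "turn": [-0.9, 0, 0]}, {"dp": [0, 0.028, -0.014], "turn": [-2.8, 0, 0]}, {"dp": [0, 0.053, -0.0263], "turn": [-5.3, 0, 0]}, {"dp": [0, 0.08, -0.04], "turn": [-8, 0, 0]}, {"dp": [0, 0.107, -0.053], "turn": [-10.7, 0, 0]}, {"dp": [0, 0.134, -0.0665], "turn": [-13.4, 0, 0]}, {"dp": [0, 0.161, -0.08], "turn": [-16.1, 0, 0]}, {"dp": [0, 0.188, -0.0935], "turn": [-18.8, 0, 0]}, {"dp": [0, 0.215, -0.107], "turn": [-21.5, 0, 0]}, {"dp": [0, 0.24, -0.119], "turn": [-24, 0, 0]}]'

```text
time: 6.1
tool_pos: [0.5295, 0.0203, 0.1709]
tool_rot: [2.956, 1.568, 2.951]
contact_force: [0.4, -0.2, -2.5]
opening: 0.0299
```

```bash
python3 - <<'E'
from h import *
st()
print(delta([.529,.061,.17],3.4))
E
```

```text
t 6.1 p [0.5295 0.0203 0.1709] z head -0.27 xaxis [-2.7e-03  5.0e-04 -1.0e+00] F [ 0.4 -0.2 -2.5] T [-0.02 -0.17  0.  ] open 0.0299 q [-0.107  0.404  1.594  0.     1.147 -0.102]
(array([ 1. , 40.7, -0.7]), array([-3.67, -0.15, -0.03]))
```

Call:
move_arm --deltas '[{"dp": [0, 0.02, 0], "turn": [-1.8, 0, 0]}, {"dp": [0, 0.033, -0.0005], "turn": [-3, -0.1, 0]}, {"dp": [0, 0.039, -0.0007], "turn": [-3.5, -0.15, 0]}, {"dp": [0, 0.0407, -0.0007], "turn": [-3.67, -0.15, 0]}, {"dp": [0, 0.0407, -0.0007], "turn": [-3.67, -0.15, 0]}, {"dp": [0, 0.0407, -0.0007], "turn": [-3.67, -0.15, 0]}]'

```text
time: 6.7
tool_pos: [0.5304, 0.0581, 0.1721]
tool_rot: [-0.166, 1.568, -0.11]
contact_force: [-0.5, -0.5, -1.6]
opening: 0.0298
```

```bash
python3 - <<'E'
from h import *
st()
print(delta([.529,.061,.15],3.4))
p,d=robot.read_camera('side');cv2.imwrite('pics/s3.png',cv2.resize(p[180:340,200:400],(700,560))[:,:,::-1])
p,d=robot.read_camera('top');cv2.imwrite('pics/t3.png',cv2.resize(p[130:310,170:390],(700,573))[:,:,::-1])
E
```

```text
t 6.7 p [0.5304 0.0581 0.1721] z head 3.15 xaxis [ 2.5e-03 -3.0e-04 -1.0e+00] F [-0.5 -0.5 -1.6] T [-0.03 -0.14  0.02] open 0.0298 q [-0.035  0.406  1.586 -0.     1.147 -0.089]
(array([22.1,  3. , -1.3]), array([-0.25,  0.14,  0.02]))
```

View pics/s3.png

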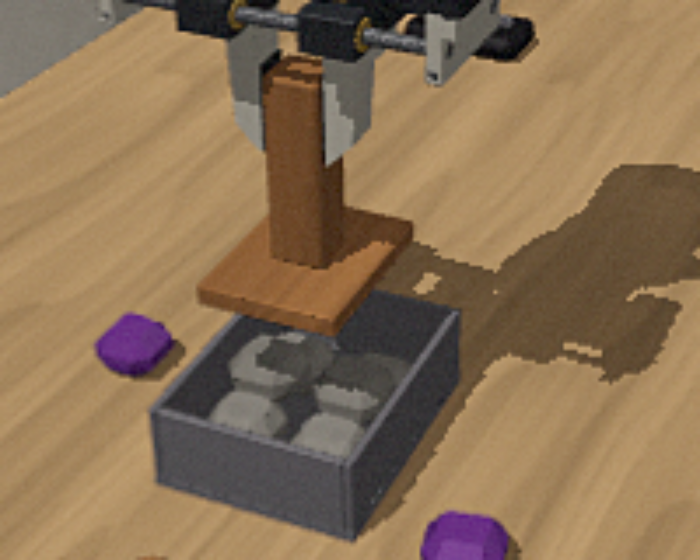

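View pics/t3.png

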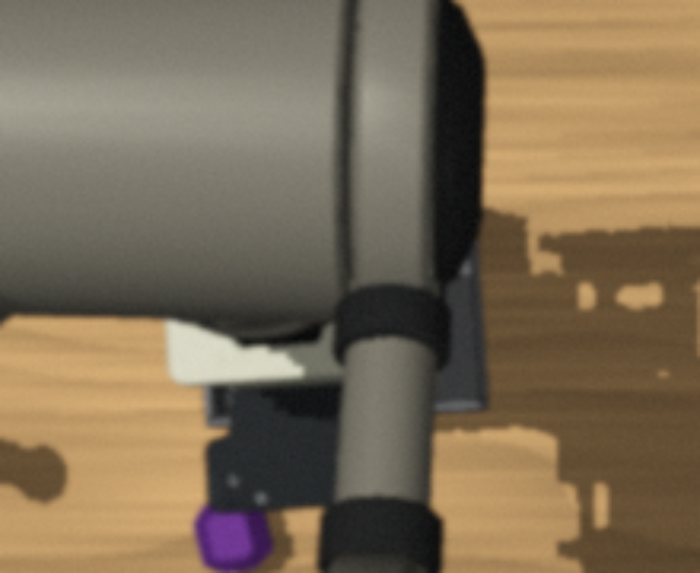

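The side crop shows the tamper upright over the box, with foot corners near (200,292), (335,322) and (411,225). The top view is blocked by the arm. I'll compare those foot corners with the box frame.

```bash
python3 - <<'E'
from h import *
c=np.array([[200,290],[335,320],[411,224]])/3.5+[200,180]
Q=cast('side',c,.112)[:,:2]
r=np.radians(3.36);Rb=np.array([[np.cos(r),-np.sin(r)],[np.sin(r),np.cos(r)]])
B=(Q-[.5293,.061])@Rb;print((B*1000).round(1), 'diag centre',((B[0]+B[2])/2*1000).round(1))
st();print(delta([.5292,.061,.13],3.4))
E
```

```text
[[ 33.4  50.7]
 [-38.7  48.3]
 [-37.8 -47.4]] diag centre [-2.2  1.6]
t 6.8 p [0.5305 0.0581 0.1721] z head 3.15 xaxis [ 2.6e-03 -2.0e-04 -1.0e+00] F [-0.2  0.2 -1.6] T [-0.  -0.1 -0. ] open 0.03 q [-0.035  0.406  1.586 -0.     1.147 -0.09 ]
(array([42.1,  3. , -1.2]), array([-0.25,  0.15,  0.02]))
```

The foot is centred in the box to about 2 mm and aligned. Lowering it to just above the stones.

Call:
move_arm --deltas '[{"dp": [0.008, 0.0005, 0], "turn": [-0.2, 0.15, 0]}, {"dp": [0.02, 0.001, 0], "turn": [-0.2, 0.15, 0]}, {"dp": [0.032, 0.001, 0], "turn": [-0.2, 0.15, 0]}, {"dp": [0.042, 0.001, 0], "turn": [-0.2, 0.15, 0]}, {"dp": [0.046, 0.001, 0], "turn": [-0.2, 0.15, 0]}, {"dp": [0.046, 0.001, 0], "turn": [-0.2, 0.15, 0]}]'

```text
time: 7.4
tool_pos: [0.53, 0.0599, 0.1252]
tool_rot: [-3.123, 1.569, -3.064]
contact_force: [-0.3, -1.0, -1.6]
opening: 0.0295
```

```bash
python3 - <<'E'
from h import *
st()
E
```

```text
t 7.4 p [0.53   0.0599 0.1252] z head 3.42 xaxis [-1.8e-03 -1.0e-04 -1.0e+00] F [-0.3 -1.  -1.6] T [-0.04 -0.14  0.03] open 0.0295 q [-0.031  0.461  1.643 -0.     1.039 -0.091]
```

Call:
move_arm --deltas '[{"dp": [0.002, 0, 0], "turn": [0, 0, 0]}, {"dp": [0.004, 0, 0], "turn": [0, 0, 0]}, {"dp": [0.006, 0, 0], "turn": [0, 0, 0]}, {"dp": [0.008, 0, 0], "turn": [0, 0, 0]}, {"dp": [0.01, 0, 0], "turn": [0, 0, 0]}, {"dp": [0.01, 0, 0], "turn": [0, 0, 0]}]' --squeeze 60

```text
time: 8.0
tool_pos: [0.5304, 0.0599, 0.116]
tool_rot: [-2.581, 1.571, -2.521]
contact_force: [-0.4, 0.7, -2.3]
opening: 0.0297
```

```bash
python3 - <<'E'
from h import *
st()
E
```

```text
t 8.0 p [0.5304 0.0599 0.116 ] z head 3.42 xaxis [-2.e-04 -2.e-04 -1.e+00] F [-0.4  0.7 -2.3] T [-0.  -0.1 -0. ] open 0.0297 q [-0.031  0.472  1.654 -0.     1.016 -0.091]
```

Call:
move_arm --deltas '[{"dp": [0.002, 0, 0], "turn": [0, 0, 0]}, {"dp": [0.004, 0, 0], "turn": [0, 0, 0]}, {"dp": [0.004, 0, 0], "turn": [0, 0, 0]}]'

```text
time: 8.3
tool_pos: [0.5302, 0.0598, 0.1118]
tool_rot: [-2.912, 1.57, -2.853]
contact_force: [0.3, -0.5, -3.4]
opening: 0.0294
```

```bash
python3 - <<'E'
from h import *
st()
p,d=robot.read_camera('side');cv2.imwrite('pics/s4.png',cv2.resize(p[200:340,220:380],(800,700))[:600,:,::-1])
E
```

```text
t 8.3 p [0.5302 0.0598 0.1118] z head 3.42 xaxis [-6.e-04 -2.e-04 -1.e+00] F [ 0.3 -0.5 -3.4] T [-0.03 -0.14  0.01] open 0.0294 q [-0.031  0.477  1.658 -0.     1.006 -0.091]
```

View pics/s4.png

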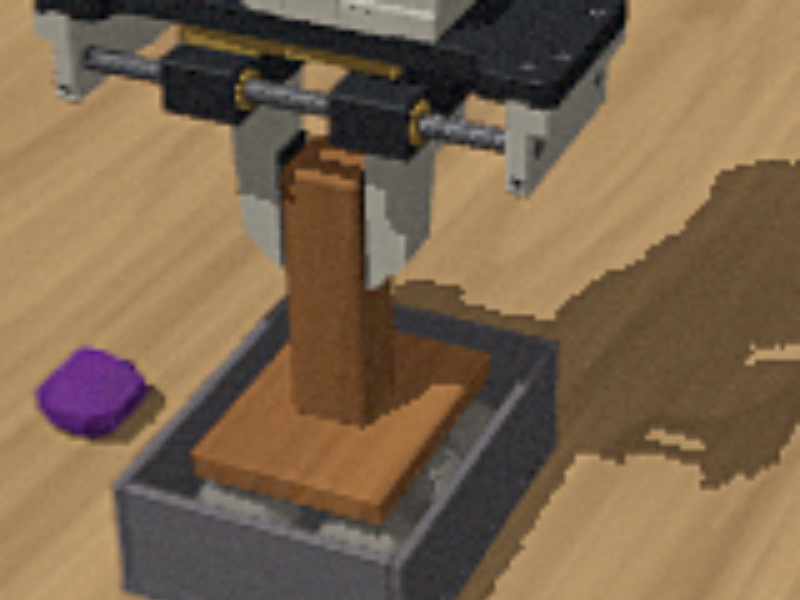

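The foot is inside the box and level, with clearance all round. Little force so far, so I keep lowering slowly; the stop should come at TCP z of about 0.103.

Call:
move_arm --deltas '[{"dp": [0.002, 0, 0], "turn": [0, 0, 0]}, {"dp": [0.004, 0, 0], "turn": [0, 0, 0]}, {"dp": [0.006, 0, 0], "turn": [0, 0, 0]}, {"dp": [0.006, 0, 0], "turn": [0, 0, 0]}]'

```text
time: 8.75
tool_pos: [0.5302, 0.0598, 0.1058]
tool_rot: [-3.019, 1.57, -2.959]
contact_force: [-0.3, 0.3, -1.7]
opening: 0.0299
```

```bash
python3 - <<'E'
from h import *
st()
E
```

```text
t 8.75 p [0.5302 0.0598 0.1058] z head 3.42 xaxis [-9.e-04 -2.e-04 -1.e+00] F [-0.3  0.3 -1.7] T [-0.03 -0.09  0.04] open 0.0299 q [-0.031  0.485  1.665 -0.     0.992 -0.091]
```

Call:
move_arm --deltas '[{"dp": [0.001, 0, 0], "turn": [0, 0, 0]}, {"dp": [0.002, 0, 0], "turn": [0, 0, 0]}, {"dp": [0.003, 0, 0], "turn": [0, 0, 0]}, {"dp": [0.003, 0, 0], "turn": [0, 0, 0]}]'

```text
time: 9.15
tool_pos: [0.5304, 0.0599, 0.1032]
tool_rot: [-1.958, 1.571, -1.899]
contact_force: [0.1, 0.3, -1.8]
opening: 0.0298
```

```bash
python3 - <<'E'
from h import *
st()
p,d=robot.read_camera('side');cv2.imwrite('pics/s5.png',cv2.resize(p[210:330,225:385],(800,600))[:,:,::-1])
E
```

```text
t 9.15 p [0.5304 0.0599 0.1032] z head 3.42 xaxis [-0.e+00 -1.e-04 -1.e+00] F [ 0.1  0.3 -1.8] T [-0.02 -0.11 -0.  ] open 0.0298 q [-0.031  0.489  1.668 -0.     0.985 -0.091]
```

View pics/s5.png

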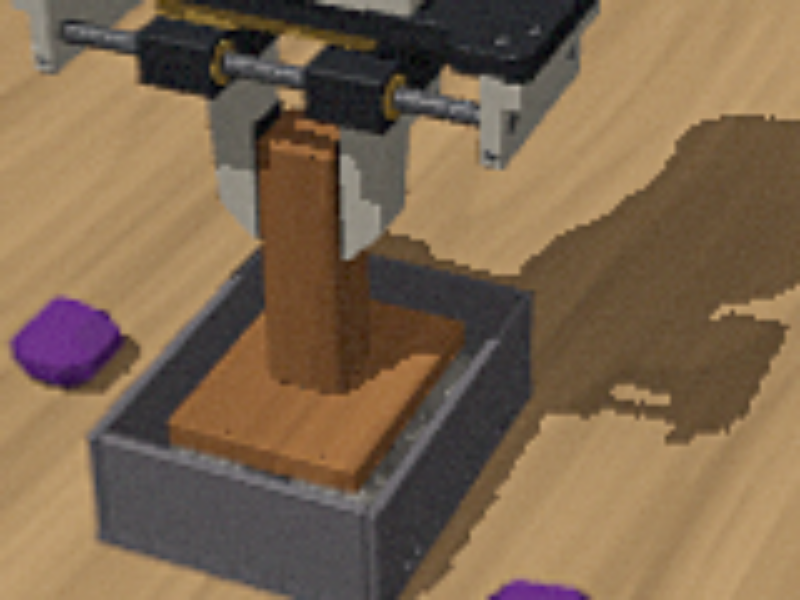

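The foot is down to about the 31 mm level. I'll press in 1–2 mm steps until firm resistance shows.

Call:
move_arm --deltas '[{"dp": [0.0007, 0, 0], "turn": [0, 0, 0]}, {"dp": [0.0015, 0, 0], "turn": [0, 0, 0]}, {"dp": [0.0015, 0, 0], "turn": [0, 0, 0]}]'

```text
time: 9.5
tool_pos: [0.5305, 0.0598, 0.103]
tool_rot: [-0.418, 1.57, -0.358]
contact_force: [-4.0, -1.1, 9.7]
opening: 0.0298
```

```bash
python3 - <<'E'
from h import *
st()
E
```

```text
t 9.5 p [0.5305 0.0598 0.103 ] z head 3.43 xaxis [ 9.e-04 -3.e-04 -1.e+00] F [-4.  -1.1  9.7] T [-0.05  0.57 -0.03] open 0.0298 q [-0.031  0.489  1.668 -0.     0.984 -0.091]
```

Call:
move_arm --deltas '[{"dp": [0.0007, 0, 0], "turn": [0, 0, 0]}, {"dp": [0.0015, 0, 0], "turn": [0, 0, 0]}, {"dp": [0.0015, 0, 0], "turn": [0, 0, 0]}]'

```text
time: 9.8
tool_pos: [0.5307, 0.0598, 0.103]
tool_rot: [-0.272, 1.569, -0.212]
contact_force: [-7.6, -0.4, 20.5]
opening: 0.0297
```

```bash
python3 - <<'E'
from h import *
st()
E
```

```text
t 9.8 p [0.5307 0.0598 0.103 ] z head 3.44 xaxis [ 2.2e-03 -5.0e-04 -1.0e+00] F [-7.6 -0.4 20.5] T [0.03 1.35 0.04] open 0.0297 q [-0.031  0.488  1.669 -0.     0.982 -0.091]
```

It has bottomed out: z stays at 0.103 while the force rises to 20 N, the height expected with the foot on all the stones. Lifting straight out.

Call:
move_arm --deltas '[{"dp": [-0.002, 0, 0], "turn": [0, 0, 0]}, {"dp": [-0.006, 0, 0], "turn": [0, 0, 0]}, {"dp": [-0.016, 0, 0], "turn": [0, 0, 0]}, {"dp": [-0.032, 0, 0], "turn": [0, 0, 0]}, {"dp": [-0.05, 0, 0], "turn": [0, 0, 0]}, {"dp": [-0.065, 0, 0], "turn": [0, 0, 0]}, {"dp": [-0.072, 0, 0], "turn": [0, 0, 0]}, {"dp": [-0.072, 0, 0], "turn": [0, 0, 0]}]'

```text
time: 10.6
tool_pos: [0.531, 0.0599, 0.1732]
tool_rot: [-0.178, 1.569, -0.118]
contact_force: [0.6, 0.2, -2.8]
opening: 0.0297
```

```bash
python3 - <<'E'
from h import *
st();print(delta([.53,-.2,.17],3.4))
E
```

```text
t 10.6 p [0.531  0.0599 0.1732] z head 3.42 xaxis [ 2.e-03 -2.e-04 -1.e+00] F [ 0.6  0.2 -2.8] T [ 0.01 -0.06  0.03] open 0.0297 q [-0.031  0.407  1.582 -0.     1.151 -0.091]
(array([   3.2, -259.3,  -16.5]), array([0.02, 0.11, 0.02]))
```

Call:
move_arm --deltas '[{"dp": [0, -0.009, -0.0005], "turn": [1, 0, 0]}, {"dp": [0, -0.027, -0.0017], "turn": [3, 0, 0]}, {"dp": [0, -0.053, -0.0034], "turn": [6, 0, 0]}, {"dp": [0, -0.083, -0.0053], "turn": [9, 0, 0]}, {"dp": [0, -0.113, -0.0072], "turn": [12, 0, 0]}, {"dp": [0, -0.143, -0.0091], "turn": [15, 0, 0]}, {"dp": [0, -0.173, -0.011], "turn": [18, 0, 0]}, {"dp": [0, -0.203, -0.013], "turn": [21, 0, 0]}, {"dp": [0, -0.233, -0.0148], "turn": [24, 0, 0]}, {"dp": [0, -0.259, -0.0165], "turn": [27, 0, 0]}]'

```text
time: 11.6
tool_pos: [0.5285, -0.2017, 0.171]
tool_rot: [-2.952, 1.569, 2.916]
contact_force: [0.7, -0.7, -2.0]
opening: 0.0295
```

Call:
move_arm --deltas '[{"dp": [0, -0.02, 0.01], "turn": [0, 0, 0]}, {"dp": [0, -0.034, 0.017], "turn": [0, 0, 0]}, {"dp": [0, -0.036, 0.018], "turn": [0, 0, 0]}, {"dp": [0, -0.036, 0.018], "turn": [0, 0, 0]}, {"dp": [0, -0.036, 0.018], "turn": [0, 0, 0]}]'

```text
time: 12.1
tool_pos: [0.5314, -0.2388, 0.172]
tool_rot: [2.741, 1.57, 2.33]
contact_force: [0.7, 1.1, -1.2]
opening: 0.0294
```

```bash
python3 - <<'E'
from h import *
st()
p,d=robot.read_camera('side');cv2.imwrite('pics/s6.png',cv2.resize(p[240:340,225:385],(800,500))[:,:,::-1])
p,d=robot.read_camera('top');cv2.imwrite('pics/t6.png',p[:,:,::-1])
P=cloud('top',d)
r=np.radians(3.36);Rb=np.array([[np.cos(r),-np.sin(r)],[np.sin(r),np.cos(r)]])
B=(P[...,:2]-[.5293,.061])@Rb*1000
for x in(-25,25):
  for y in(-42,0,42):
    m=(abs(B[...,0]-x)<10)&(abs(B[...,1]-y)<8)&(d>0)&(P[...,2]<.09); print(x,y,m.sum(),np.median(P[m][:,2]) if m.any() else None)
E
```

```text
t 12.1 p [ 0.5314 -0.2388  0.172 ] z head -23.54 xaxis [-6.e-04  6.e-04 -1.e+00] F [ 0.7  1.1 -1.2] T [-0.03 -0.07 -0.  ] open 0.0294 q [-0.554  0.493  1.442  0.     1.207 -0.143]
-25 -42 116 0.030859157348239567
-25 0 112 0.031158884924310012
-25 42 113 0.030763268119506155
25 -42 117 0.03127296789155549
25 0 112 0.031238582620503365
25 42 113 0.030794615572042897
```

View pics/s6.png

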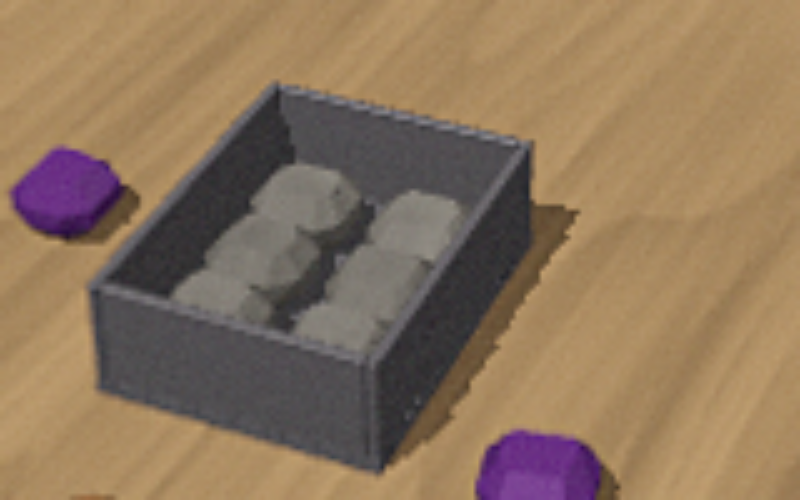

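View pics/t6.png

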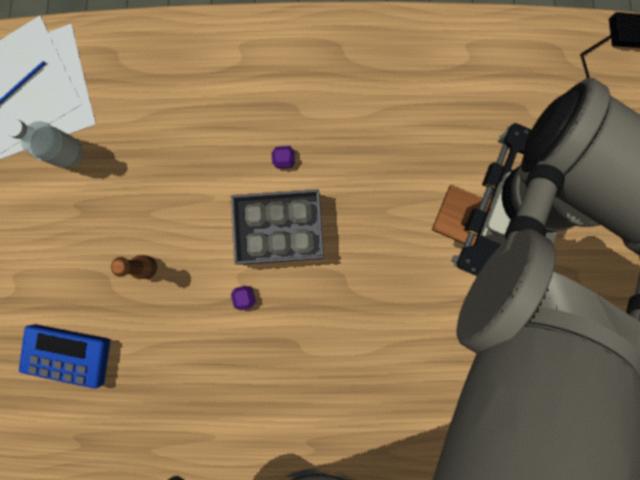

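All six stone tops are at 31 ±0.3 mm and level in both views (box at (278,227) in the top picture). The bench under the tamper (about (470,220)) is clear. Setting it down.

Call:
move_arm --deltas '[{"dp": [0.01, 0, 0], "turn": [0, 0, 0]}, {"dp": [0.03, 0, 0], "turn": [0, 0, 0]}, {"dp": [0.055, 0, 0], "turn": [0, 0, 0]}, {"dp": [0.075, 0, 0], "turn": [0, 0, 0]}, {"dp": [0.087, 0, 0], "turn": [0, 0, 0]}, {"dp": [0.093, 0, 0], "turn": [0, 0, 0]}, {"dp": [0.096, 0, 0], "turn": [0, 0, 0]}, {"dp": [0.096, 0, 0], "turn": [0, 0, 0]}]'

```text
time: 13.0
tool_pos: [0.5318, -0.24, 0.0765]
tool_rot: [-0.346, 1.57, -0.757]
contact_force: [-0.2, -0.3, -1.9]
opening: 0.0296
```

```bash
python3 - <<'E'
from h import *
st()
E
```

```text
t 13.0 p [ 0.5318 -0.24    0.0765] z head -23.57 xaxis [ 5.e-04 -5.e-04 -1.e+00] F [-0.2 -0.3 -1.9] T [-0.06 -0.09 -0.  ] open 0.0296 q [-0.555  0.599  1.549 -0.     0.992 -0.144]
```

Call:
move_arm --deltas '[{"dp": [0.001, 0, 0], "turn": [0, 0, 0]}, {"dp": [0.0025, 0, 0], "turn": [0, 0, 0]}, {"dp": [0.0035, 0, 0], "turn": [0, 0, 0]}, {"dp": [0.0045, 0, 0], "turn": [0, 0, 0]}, {"dp": [0.005, 0, 0], "turn": [0, 0, 0]}, {"dp": [0.005, 0, 0], "turn": [0, 0, 0]}]'

```text
time: 13.6
tool_pos: [0.5316, -0.24, 0.072]
tool_rot: [-0.431, 1.57, -0.843]
contact_force: [-2.7, 1.6, 5.4]
opening: 0.0298
```

```bash
python3 - <<'E'
from h import *
st()
E
```

```text
t 13.6 p [ 0.5316 -0.24    0.072 ] z head -23.58 xaxis [ 5.e-04 -5.e-04 -1.e+00] F [-2.7  1.6  5.4] T [ 0.22  0.3  -0.03] open 0.0298 q [-0.555  0.605  1.554 -0.     0.982 -0.144]
```

The foot is on the bench: z 0.072, the same as at the grasp, with 5 N of contact. Opening and retreating upward.

Call:
move_arm --deltas '[{"dp": [0, 0, 0], "turn": [0, 0, 0]}, {"dp": [0, 0, 0], "turn": [0, 0, 0]}, {"dp": [0, 0, 0], "turn": [0, 0, 0]}, {"dp": [0, 0, 0], "turn": [0, 0, 0]}, {"dp": [0, 0, 0], "turn": [0, 0, 0]}, {"dp": [0, 0, 0], "turn": [0, 0, 0]}, {"dp": [0, 0, 0], "turn": [0, 0, 0]}, {"dp": [0, 0, 0], "turn": [0, 0, 0]}, {"dp": [0, 0, 0], "turn": [0, 0, 0]}, {"dp": [0, 0, 0], "turn": [0, 0, 0]}]' --hand 0.0918

```text
time: 14.6
tool_pos: [0.5315, -0.2399, 0.0712]
tool_rot: [-1.231, 1.571, -1.642]
contact_force: [-0.5, 0.7, 0.3]
opening: 0.0917
```

Call:
move_arm --deltas '[{"dp": [-0.008, 0, 0], "turn": [0, 0, 0]}, {"dp": [-0.025, 0, 0], "turn": [0, 0, 0]}, {"dp": [-0.05, 0, 0], "turn": [0, 0, 0]}, {"dp": [-0.08, 0, 0], "turn": [0, 0, 0]}, {"dp": [-0.11, 0, 0], "turn": [0, 0, 0]}, {"dp": [-0.135, 0, 0], "turn": [0, 0, 0]}, {"dp": [-0.15, 0, 0], "turn": [0, 0, 0]}, {"dp": [-0.15, 0, 0], "turn": [0, 0, 0]}]'

```text
time: 15.4
tool_pos: [0.5325, -0.2405, 0.2243]
tool_rot: [-0.167, 1.565, -0.579]
contact_force: [0.7, -0.2, -0.1]
opening: 0.092
```

Call:
move_arm --deltas '[{"dp": [0, -0.01, 0], "turn": [2, 0, 0]}, {"dp": [0, -0.03, 0], "turn": [5, 0, 0]}, {"dp": [0, -0.055, 0], "turn": [8, 0, 0]}, {"dp": [0, -0.08, 0], "turn": [11, 0, 0]}, {"dp": [0, -0.105, 0], "turn": [14, 0, 0]}, {"dp": [0, -0.13, 0], "turn": [17, 0, 0]}, {"dp": [0, -0.145, 0], "turn": [19, 0, 0]}, {"dp": [0, -0.15, 0], "turn": [20, 0, 0]}, {"dp": [0, -0.15, 0], "turn": [20, 0, 0]}]'

```text
time: 16.3
tool_pos: [0.4711, -0.3775, 0.2205]
tool_rot: [3.015, 1.57, 2.253]
contact_force: [-0.5, 0.4, -0.2]
opening: 0.0916
```

```bash
python3 - <<'E'
from h import *
st()
p,d=robot.read_camera('side');cv2.imwrite('pics/s7.png',p[:,:,::-1])
p,d=robot.read_camera('top');P=cloud('top',d);st()
r=np.radians(3.36);Rb=np.array([[np.cos(r),-np.sin(r)],[np.sin(r),np.cos(r)]])
B=(P[...,:2]-[.5293,.061])@Rb*1000
for x in(-25,25):
  for y in(-42,0,42):
    m=(abs(B[...,0]-x)<10)&(abs(B[...,1]-y)<8)&(d>0)&(P[...,2]<.09); print(x,y,m.sum(),np.median(P[m][:,2]) if m.any() else None)
E
```

```text
t 16.3 p [ 0.4711 -0.3775  0.2205] z head -43.66 xaxis [-7.e-04  9.e-04 -1.e+00] F [-0.5  0.4 -0.2] T [-0.01 -0.03  0.03] open 0.0916 q [-0.802  0.493  1.303  0.     1.347 -0.041]
t 16.4 p [ 0.4718 -0.3765  0.221 ] z head -43.52 xaxis [-2.e-04  6.e-04 -1.e+00] F [ 0.2  0.1 -0.9] T [-0.04 -0.03  0.04] open 0.0918 q [-0.801  0.492  1.303  0.     1.347 -0.041]
-25 -42 114 0.03084594368574539
-25 0 114 0.030828481450449932
-25 42 114 0.03108647290506678
25 -42 115 0.03083017992379948
25 0 116 0.031012136168069897
25 42 111 0.030893214267093412
```

View pics/s7.png

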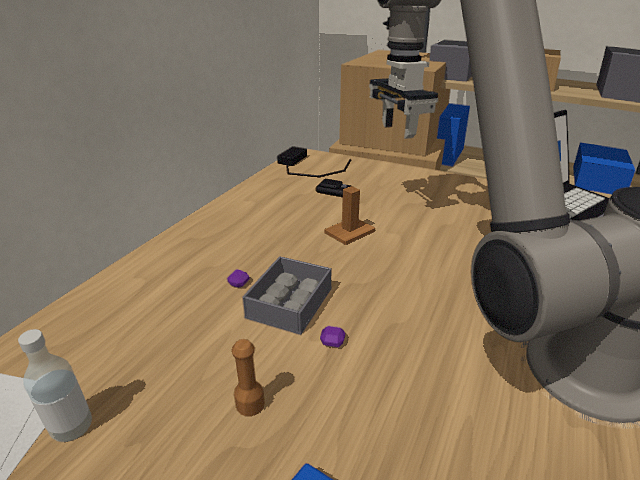

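The tamper stands upright on its foot at (350,217), the stones in the box at (288,293) are level, and the gripper is clear of everything. Handing in.

```bash
python3 -c "
from cell import robot
print(robot.hand_in())"
```

```text
the job is handed in; nothing more can be done
None
```

I pressed both middle stones down level with the others using the flat-footed tamper. I then lifted it out and stood it upright on its foot on the bench, about 1 cm from where it started. I handed the job in at about 16.4 s.

- **Stones:** after the tamper was put down, all six stone tops measured 31 ±0.3 mm above the bench from the top camera, as required.
- **Tamper:** it sat on the bench at the same height as when gripped, and the side picture shows it upright with the gripper open and clear of everything.
- **Forces:** the highest wrist reading I saw was about 22 N, when the tamper bottomed out on the stones.
- **One disagreement:** I expected some newtons of resistance on the way down, but the readings after each step showed almost none until the foot reached the level of the outer stones. Both cameras afterwards showed the two stones fully down.

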